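# Release a tube from a push-fit collet

## Robot

A 6-joint arm with a two-finger parallel gripper is mounted at the origin on the work surface. World frame = base frame: x ahead of the robot, y to its left, z up, the work surface at z = 0. Lengths are in mm, angles in rad, forces in N, time in s.
With the tool pointing down it reaches from about 400 to 925 mm from the base axis. Payload 12.5 kg.
Tool frame: the origin (TCP) lies between the finger pads; the fingertips stand 11 mm ahead of it and the grasp point (between the pads) lies 8 mm behind it; y points along the fingers, x is the direction in which the jaws open and shut, and the axes are right-handed (so a half turn about y gives the same grasp; the last joint's range is limited). The gripper opens to 95 mm and grips with 3 to 60 N. Pads are 20 mm wide; open, the fingers measure 119 mm over their backs; the gripper's body (75 mm by 180 mm) begins 59 mm behind the grasp point.
Start: joints at [1.145, 0.491, 1.559, -0, 1.092, -0.106], TCP at [196.469, 593.334, 225.661] pointing down, gripper open.
Joint ranges: [-3.1, 3.1], [-0.84, 2.19], [0.05, 2.79], [-1.13, 4.28], [0.06, 2.93], [-2.69, 2.69]. Speed limits (rad/s): [2.22, 2.22, 2.79, 3.14, 3.14, 3.14].

## Interface

Orientations are given as [roll, pitch, yaw] about the fixed x, y, z axes, in that order (R = Rz(yaw) Ry(pitch) Rx(roll)).
In Python, from cell import env gives the robot as it stands.
- The arm moves only by the tool jog_arm, never from a script. Its argument "series" is a list of rows, each an object of numbers: "dx", "dy", "dz": the shift along the world's x, y, z in m; "rx", "ry", "rz": the turn, a rotation vector about the world's x, y, z in degrees; "gripper": the opening, from 0 (shut) to 1 (fully open). A call has 1 to 12 rows; each row shifts and turns the commanded pose from where the row before left it; what a row does not reach is not made up. A row lasts 1/10 s, in which the tool goes at most 50 mm and 8.59 degrees, less where a joint would pass 70% of its speed; a pose out of reach is approached as far as the arm can. A call is refused whole if a number of a shift passes 0.05 or a number of a turn 8.59, either way. A call with a gripper value outside its range is refused whole. The fingers move at their own pace and stop on an object; the grip force is fixed at half the most. Time passes only in rows, so rows that do not move let the fingers close. It gives the time, the measured TCP pose, the force and the opening at its end, in the units of the state.
- env.state(): the state, without advancing time (a new reading comes with each control period).
- env.read_camera(name): name is "scene" or "top"; returns the picture (480x640x3 uint8, red, green, blue); there is no depth.
- env.camera_info(name): a dict with "camera_matrix" (3x3 intrinsics, pixels), "R" (3x3) and "t" (3): a world point X has camera coordinates R X + t. Camera axes: x right, y down, z forward; pixel columns grow to the right and rows downward; lengths in mm; the calibration is good to about 2 mm. A picture is of the moment at which its call begins. camera_info takes no time and is no camera call.
- env.job_done(): hands the job in, once; it reports no verdict.
The state is a dict: "t": time; "joints": joint angles; "qvel": joint speeds; "tau": joint torques, N m; "eef_pos": TCP position; "tcp_rot": TCP orientation; "ft_force": force on the tool from outside, world axes, zero at the start; "moment": the same for the moment, N m; "opening": opening from 0.0 (shut) to 1.0 (fully open).
Only numpy, scipy, OpenCV 4.12 (cv2) and the standard library are available. Lean on these libraries where they do the work, as an engineer would, in place of code of your own. Each camera call takes 0.05 s, during which the arm holds its last target.

## Task

Free the short steel tube from the water filter's push-fit fitting by pressing the collet ring right down and drawing the tube out before the ring can lock it again, without forcing ring or tube. Then stand the tube in the hole of the bamboo drying rest, right down to the bottom, let it go, and leave everything else where it is.

Things in the scene. Friction and masses are not known exactly. Their poses are not given: they have to be found in the camera images.
- head: Fixed white water-filter head: block 100 x 84 x 28 mm high with one upright push-fit fitting in its middle (white barrel, 42 mm dia, 28 to 60 mm above the fridge top) and a pipe stub to +x. Origin: on the fitting's axis at fridge-top height; z up along the bore.
- barrel_top (a point): On the bore's axis at the barrel's rim, 60 mm above the fridge top; a grey ribbed nut (48 mm dia) wraps the rim. Above it is the collet ring: flat, grey, 34 mm outer, 18.4 mm inner dia, 5 mm thick. Unpressed, its top is 72 to 88 mm above the fridge top, as the ring happens to be screwed on its sleeve; nothing reads this height: find it by touch.
- bore_floor (a point): Centre of the bore's floor, 28 mm above the fridge top; the tube's foot stands on it. Bore 18.4 mm dia. Inside are four teeth that reach into the tube's groove. They draw outwards as the collet ring goes down and let go of the tube only near the ring's stop (past about 5 mm).
- collet (a joint): How far the collet ring is pressed, m: 0 up, 0.006 at its hard stop. Sprung: 5 N starts it, 10 N brings it to the stop; let go, it returns. If it rises over 1 mm before the tube starts to rise, the teeth hold the tube again. Ring and tube may rise together: once the tube is up about 1.5 mm the teeth can no longer catch it and only rub with a few newtons.
- tube: Rigid straight steel tube, 16 mm dia, 90 mm long, about 70 g, upright in the fitting, its top 118 mm above the fridge top; about 1 mm side play. Origin: centre of its lower end; z along it to the upper end. A groove (11 mm dia) runs 17 to 25 mm above its lower end, hidden in the fitting. While locked it moves up about 1 mm and then stops hard.
- rest: Fixed bamboo drying rest: a plain block 85 x 70 x 40 mm high with one round hole in the middle of its top. Origin: centre of its underside, z up.
- rest_hole0 (a point): Centre of the mouth of the drying rest's hole, 40 mm above the fridge top. The hole is upright, 20 mm dia, 28 mm deep (floor 12 mm above the fridge top), with a small chamfer.
- jar: Bystander: glass storage jar with a wire toggle-clamp lid, 94 dia x 145 high mm; origin at the centre of its underside.
- bamboo_box: Bystander: closed bamboo box with sliding lid, 85 x 170 x 60 mm; origin at the centre of its underside.
- spoons: Bystander: yellow measuring spoons on a ring, lying flat, about 120 x 60 x 10 mm; origin at the centre of its underside.
- dish: Bystander: black ceramic dish, 90 dia x 30 high mm; origin at the centre of its underside.
- shaker: Bystander: empty steel shaker cup, 84 dia x 130 high mm; origin at the centre of its underside.
- mug: Bystander: white mug, 78 dia x 90 high mm; origin at the centre of its underside.
- tin: Bystander: plain metal tin, 66 dia x 75 high mm; origin at the centre of its underside.
Mind the look-alikes: they are no part of the job. What is shaped like the rest but pink is not meant.

How it is judged (in metres and radians):
On the way, in this order (a step that is already met when the one before it is completed fails the run):
1. the collet ring is pressed down by more than 4.5 mm while the tube is still in the fitting (value of joint collet above 0.0045 m and z of tube in the frame of head below 0.04 m), for 0.1 s.
2. the tube has been drawn wholly out of the fitting and is clear above it (z of tube in the frame of head above 0.09 m and horizontal distance between tube and head below 0.06 m), for 0.05 s.
At the end, for the whole second after the job is handed in: The tube stands in the drying rest's hole, right way up (within 0.3 rad of upright, foot within 5 mm of the hole's axis and within 4 mm of the hole's floor), at rest and released; the collet ring is back up (under 1 mm). Bystanders are where they were (horizontal distance between tube and rest_hole0 below 0.005 m and z of tube in the frame of rest below 0.016 m and angle between tube's own z axis and vertical below 0.3 rad and linear speed of tube below 0.02 m/s and value of joint collet below 0.001 m); the robot touches nothing.
It fails at once if the robot bears on the filter head or its ring with more than 25 N (contact force between any of the fingers, the arm and head above 25 N).
It fails at once if the tube is forced against the fitting with more than 25 N (yanked while locked, or jammed) (contact force between tube and head above 25 N).
It fails at once if the tube is pushed into the drying rest with more than 25 N (contact force between tube and rest above 25 N).
It fails at once if a bystander is moved by more than 15 mm (distance of any of jar, bamboo_box, spoons, dish, shaker, mug, tin from where it was at the start of the episode above 0.015 m).
It also fails if it takes over 45 s, if anything falls off the work surface, if the arm or the gripper's body presses on something with over 40 N, if the wrist force passes 120 N, or if a joint passes its speed limit or range.

## Working session

There is one attempt and no reset: what is moved stays moved. The work goes in short steps, Python scripts to look and compute and a tool call to move; the robot and the scene stay as the last step left them, time stands still between calls to the robot, and variables do not carry over. Pictures are saved under pics/ and viewed, and the job is handed in when it is done.

Besides the shell and the picture viewer there is one more tool, called after ">>>" in YAML: its name, and indented under it one key for each argument. jog_arm: Moves the arm, as the interface text tells. Its arguments: {"type":"object","properties":{"series":{"type":"array"}},"required":["series"]}

```bash
mkdir -p pics; ls
python3 - <<'E'
from cell import env
import cv2
print(env.state())
for n in("scene","top"):
    im=env.read_camera(n); cv2.imwrite(f"pics/{n}0.png",im[:,:,::-1]); print(n,env.camera_info(n))
E
```

```text
pics
{'t': 0.0, 'joints': array([ 1.14540754e+00,  4.91591086e-01,  1.55949595e+00, -3.78784405e-06,
        1.09172301e+00, -1.05650799e-01]), 'qvel': array([ 5.68204273e-04, -4.18413381e-04,  8.08885848e-05, -1.68215811e-05,
       -3.50487334e-04,  3.78204840e-06]), 'tau': array([-1.88320497e-03, -6.12640715e+01, -2.58175153e+01,  6.91307872e-02,
        4.82061657e-02, -7.41707709e-05]), 'eef_pos': array([196.35031658, 593.0827133 , 225.02615521]), 'tcp_rot': array([-1.57067129e+00,  1.21095063e-03,  1.25106017e+00]), 'ft_force': array([-0.96005809, -1.43663286, -0.21651324]), 'moment': array([-0.02245892, -0.00223978,  0.03371427]), 'opening': 0.9976590203291086}
scene {'camera_matrix': array([[495.68541334,   0.        , 316.5583236 ],
       [  0.        , 495.68541334, 228.59595252],
       [  0.        ,   0.        ,   1.        ]]), 'R': array([[-0.58322953,  0.81223971,  0.01048674],
       [ 0.49322532,  0.36435948, -0.78991832],
       [-0.64542397, -0.45553137, -0.6131224 ]]), 't': array([ 320.70003582, -206.39141121, 1440.62306449])}
top {'camera_matrix': array([[619.83453046,   0.        , 315.13716662],
       [  0.        , 619.83453046, 248.73373945],
       [  0.        ,   0.        ,   1.        ]]), 'R': array([[-0.02826346, -0.99959572,  0.00309389],
       [-0.9930274 ,  0.02772311, -0.11457751],
       [ 0.11444542, -0.00631067, -0.99340949]]), 't': array([  22.38302907,  551.77376957, 1528.31207596])}
```

View pics/scene0.png

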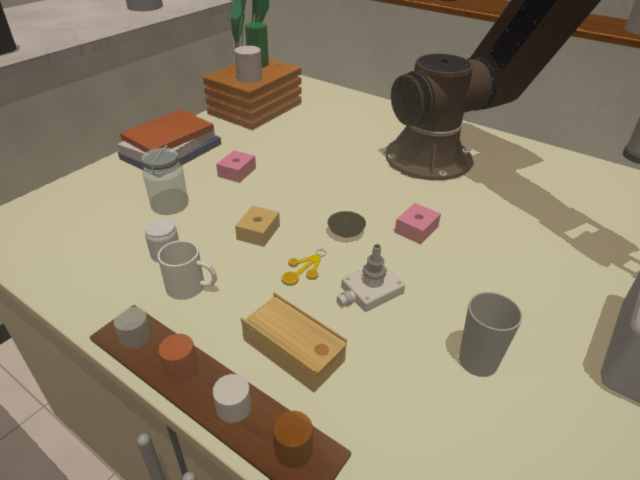

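View pics/top0.png

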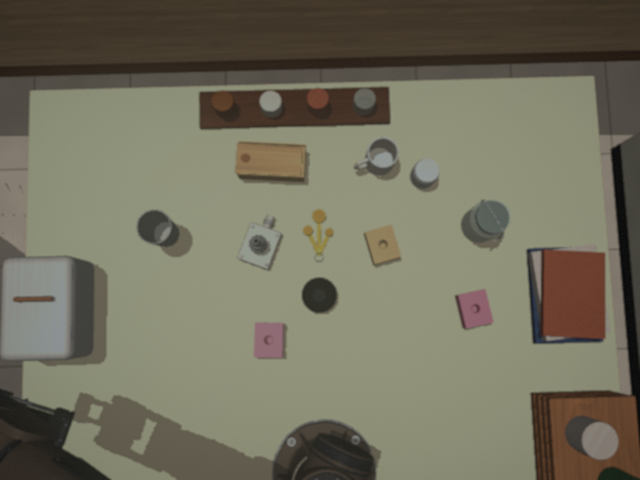

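Run:
```python
import cv2,numpy as np
t=cv2.imread("pics/top0.png");s=cv2.imread("pics/scene0.png")
a=cv2.resize(t[210:280,230:290],None,fx=6,fy=6,interpolation=2)[:420,:360]
b=cv2.resize(t[210:280,350:415],None,fx=6,fy=6,interpolation=2)
cv2.imwrite("pics/c1.png",np.hstack([a,b]))
a=cv2.resize(s[235:315,330:410],None,fx=5,fy=5,interpolation=2)
b=cv2.resize(s[185:265,220:295],None,fx=5,fy=5,interpolation=2)
cv2.imwrite("pics/c2.png",np.hstack([a,b]))
```

```text
(no output)
```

View pics/c1.png

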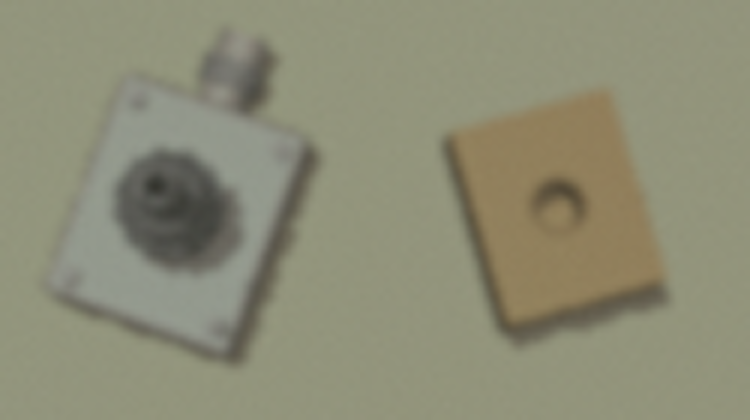

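View pics/c2.png

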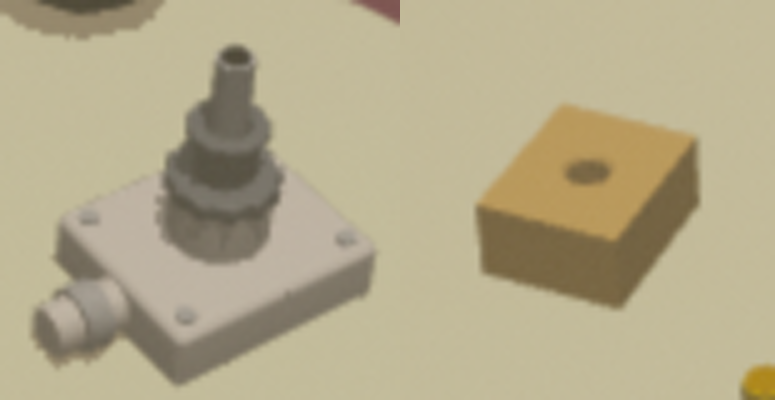

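```bash
cat > h.py <<'E'
import numpy as np,cv2
from cell import env
I={n:env.camera_info(n) for n in("scene","top")}
def ray(n,p):
    c=I[n];R=c["R"];t=c["t"];d=R.T@np.linalg.inv(c["camera_matrix"])@np.array([p[0],p[1],1.]);return -R.T@t,d/np.linalg.norm(d)
def onz(n,p,z):
    o,d=ray(n,p);return o+d*(z-o[2])/d[2]
def tri(ps,pt):
    A=np.zeros((3,3));b=np.zeros(3);L=[ray("scene",ps),ray("top",pt)]
    for o,d in L:
        P=np.eye(3)-np.outer(d,d);A+=P;b+=P@o
    X=np.linalg.solve(A,b);return X,[np.linalg.norm((np.eye(3)-np.outer(d,d))@(X-o)) for o,d in L]
def proj(n,X):
    c=I[n];q=c["camera_matrix"]@(c["R"]@np.asarray(X)+c["t"]);return q[:2]/q[2]
E
python3 - <<'E'
from h import *
np.set_printoptions(precision=1,suppress=True)
print("tube",tri((377,246),(255.8,240.8)),onz("top",(255.8,240.8),118),onz("scene",(377,246),118))
print("hole",tri((257.4,219.4),(383,244.5)),onz("top",(383,244.5),40),onz("scene",(257.4,219.4),40))
for n in("top","scene"):
    im=cv2.imread(f"pics/{n}0.png");hsv=cv2.cvtColor(im,cv2.COLOR_BGR2HSV)
    # rest top face
    box=(350,210,415,280) if n=="top" else (220,185,295,265)
    x0,y0,x1,y1=box;sub=hsv[y0:y1,x0:x1]
    print(n,"restpix",sub[25,15] , sub[30,10])
    m=((sub[:,:,1]>95)&(sub[:,:,0]<25)&(sub[:,:,2]>(90 if n=="top" else 150))).astype(np.uint8)
    cs,_=cv2.findContours(m,0,2);c=max(cs,key=cv2.contourArea);h=cv2.convexHull(c)
    q=cv2.approxPolyN(h,4)[0]+[x0,y0]
    W=[onz(n,p,40) for p in q];print(q.tolist(),"\n",np.array(W),"ctr",np.mean(W,0),"sides",[np.linalg.norm(W[i]-W[i-1]) for i in range(4)])
# head corners top (hand)
for n,q in(("top",[(230+135/6-0,210+75/6),(230+310/6,210+137/6),(230+235/6,210+352/6),(230+45/6,210+288/6)]),("scene",[(330+60/5,235+220/5),(330+178/5,235+347/5),(330+376/5,235+252/5)])):
    W=np.array([onz(n,p,28) for p in q]);print(n,W,W.mean(0),(W[0]+W[2])/2,[np.linalg.norm(W[i]-W[i-1]) for i in range(len(q))])
E
```

```text
tube (array([564.8, 148.7, 118.4]), [np.float64(0.7821573161194784), np.float64(0.7821573161196327)]) [565.2 148.  118. ] [563.9 149.1 118. ]
hole (array([ 556.9, -162.9,   38. ]), [np.float64(0.877748461145882), np.float64(0.8777484611458706)]) [ 557.2 -163.4   40. ] [ 558.4 -160.2   40. ]
top restpix [ 21  85 105] [ 33  41 148]
[[382, 229], [379, 232], [378, 231], [381, 229]] 
 [[ 596.4 -162.5   40. ]
 [ 589.  -154.6   40. ]
 [ 591.6 -152.2   40. ]
 [ 596.5 -160.    40. ]] ctr [ 593.4 -157.3   40. ] sides [np.float64(2.514197450425847), np.float64(10.783059106437728), np.float64(3.549193147862743), np.float64(9.142754577827242)]
scene restpix [ 24  54 194] [ 24  55 195]
[[279, 212], [263, 232], [235, 225], [252, 205]] 
 [[ 506.9 -138.9   40. ]
 [ 586.2 -119.7   40. ]
 [ 604.1 -186.7   40. ]
 [ 522.9 -208.    40. ]] ctr [ 555.  -163.3   40. ] sides [np.float64(70.97456497162413), np.float64(81.57034572893204), np.float64(69.29951399391398), np.float64(83.90738850751791)]
top [[623.9 163.6  28. ]
 [595.4  90.4  28. ]
 [505.4 123.8  28. ]
 [534.6 202.9  28. ]] [564.9 145.2  28. ] [564.7 143.7  28. ] [np.float64(97.58634354956088), np.float64(78.63635821753715), np.float64(96.01265192880142), np.float64(84.33829272459415)]
scene [[597.1  96.4  28. ]
 [628.6 170.7  28. ]
 [538.2 207.4  28. ]] [588.  158.1  28. ] [567.6 151.9  28. ] [np.float64(125.66384782502288), np.float64(80.7562296740586), np.float64(97.60923243877684)]
```

>>> jog_arm:
  series:
    - {"dx": 0.031,"dy": -0.037,"gripper": 0.4}
    - {"dx": 0.031,"dy": -0.037}
    - {"dx": 0.031,"dy": -0.037}
    - {"dx": 0.031,"dy": -0.037}
    - {"dx": 0.031,"dy": -0.037}
    - {"dx": 0.031,"dy": -0.037}
    - {"dx": 0.031,"dy": -0.037}
    - {"dx": 0.031,"dy": -0.037}
    - {"dx": 0.031,"dy": -0.037}
    - {"dx": 0.031,"dy": -0.037}
    - {"dx": 0.031,"dy": -0.037,"dz": -0.03}
    - {"dx": 0.0277,"dy": -0.0376,"dz": -0.035}

```text
$.series[0]: bad value
```

>>> jog_arm:
  series:
    - {"dx": 0}
    - {"dx": 0}

```text
$.series[0]: bad value
```

Run:
```python
from h import *
print(env.state())
s=env.read_camera("scene")[:,:,::-1];t=env.read_camera("top")[:,:,::-1]
cv2.imwrite("pics/s1.png",cv2.resize(s[130:330,280:480],None,fx=3,fy=3)); cv2.imwrite("pics/t1.png",cv2.resize(t[150:350,160:360],None,fx=3,fy=3))
```

```text
{'t': 0.1, 'joints': array([ 1.14539354e+00,  4.91492307e-01,  1.55934680e+00, -6.53937954e-06,
        1.09169161e+00, -1.05610290e-01]), 'qvel': array([ 4.13516658e-04, -1.76358597e-03, -2.10003198e-03, -7.33965303e-04,
        6.07163562e-05,  4.83999178e-04]), 'tau': array([ 2.34057945e-03, -6.13621473e+01, -2.58604681e+01,  6.94138510e-02,
        4.70419193e-02, -9.69778011e-05]), 'eef_pos': array([196.39151768, 593.1510299 , 225.13887144]), 'tcp_rot': array([-1.57070321e+00,  9.33454200e-04,  1.25100689e+00]), 'ft_force': array([-0.38088786,  0.08182432,  0.16526944]), 'moment': array([ 0.02868866, -0.03687014,  0.00676997]), 'opening': 1.0016762748403603}
```

View pics/s1.png

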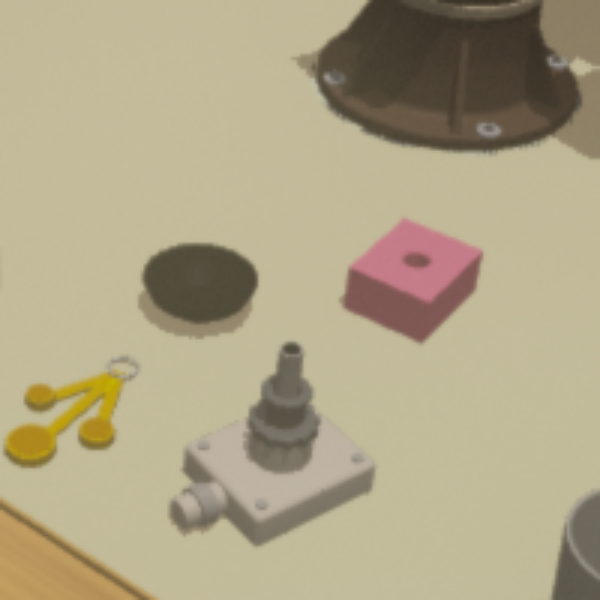

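>>> jog_arm:
  series:
    - {"dx": 0.031,"dy": -0.037,"dz": 0,"rx": 0,"ry": 0,"rz": 0,"gripper": 0.4}
    - {"dx": 0.031,"dy": -0.037,"dz": 0,"rx": 0,"ry": 0,"rz": 0,"gripper": 0.4}
    - {"dx": 0.031,"dy": -0.037,"dz": 0,"rx": 0,"ry": 0,"rz": 0,"gripper": 0.4}
    - {"dx": 0.031,"dy": -0.037,"dz": 0,"rx": 0,"ry": 0,"rz": 0,"gripper": 0.4}
    - {"dx": 0.031,"dy": -0.037,"dz": 0,"rx": 0,"ry": 0,"rz": 0,"gripper": 0.4}
    - {"dx": 0.031,"dy": -0.037,"dz": 0,"rx": 0,"ry": 0,"rz": 0,"gripper": 0.4}
    - {"dx": 0.031,"dy": -0.037,"dz": 0,"rx": 0,"ry": 0,"rz": 0,"gripper": 0.4}
    - {"dx": 0.031,"dy": -0.037,"dz": 0,"rx": 0,"ry": 0,"rz": 0,"gripper": 0.4}
    - {"dx": 0.031,"dy": -0.037,"dz": 0,"rx": 0,"ry": 0,"rz": 0,"gripper": 0.4}
    - {"dx": 0.031,"dy": -0.037,"dz": 0,"rx": 0,"ry": 0,"rz": 0,"gripper": 0.4}
    - {"dx": 0.031,"dy": -0.037,"dz": -0.03,"rx": 0,"ry": 0,"rz": 0,"gripper": 0.4}
    - {"dx": 0.0277,"dy": -0.0376,"dz": -0.035,"rx": 0,"ry": 0,"rz": 0,"gripper": 0.4}

```text
t: 1.4
eef_pos: [559.2, 156.9, 169.4]
tcp_rot: [-1.573, -0.001, 1.25]
ft_force: [0.6, 0.8, -0.4]
opening: 0.402
```

>>> jog_arm:
  series:
    - {"dx": 0,"dy": 0,"dz": 0,"rx": 0,"ry": 0,"rz": 0,"gripper": 0.4}
    - {"dx": 0,"dy": 0,"dz": 0,"rx": 0,"ry": 0,"rz": 0,"gripper": 0.4}

```text
t: 1.6
eef_pos: [557.4, 157.9, 168.6]
tcp_rot: [-1.569, 0.001, 1.249]
ft_force: [-0.6, -0.2, 0.4]
opening: 0.403
```

Run:
```python
from h import *
print(env.state())
s=env.read_camera("scene")[:,:,::-1];t=env.read_camera("top")[:,:,::-1]
cv2.imwrite("pics/s2.png",cv2.resize(s[130:330,280:480],None,fx=3,fy=3)); cv2.imwrite("pics/t2.png",cv2.resize(t[150:350,160:360],None,fx=3,fy=3))
```

```text
{'t': 1.6, 'joints': array([ 1.62015416e-01,  4.90813005e-01,  1.73573622e+00,  2.90452955e-04,
        9.16764133e-01, -1.08731469e+00]), 'qvel': array([ 0.03671314, -0.03368464, -0.00458669,  0.00142349,  0.00487148,
        0.00297965]), 'tau': array([-2.15464912e+00, -5.53086984e+01, -2.19839233e+01, -8.08741827e-02,
       -4.52270242e-02, -1.27526214e-01]), 'eef_pos': array([557.43092898, 157.94639035, 168.59225203]), 'tcp_rot': array([-1.56916581e+00,  5.96081290e-04,  1.24915369e+00]), 'ft_force': array([-0.5772242 , -0.18282359,  0.42617315]), 'moment': array([0.03470072, 0.0090171 , 0.03707689]), 'opening': 0.40256592575929684}
```

View pics/s2.png

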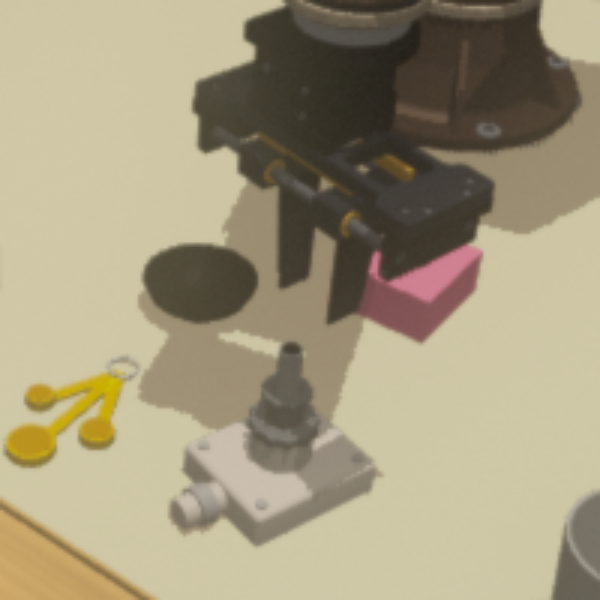

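>>> jog_arm:
  series:
    - {"dx": 0.0074,"dy": -0.0094,"dz": -0.02,"rx": 0,"ry": 0,"rz": 0,"gripper": 0.35}
    - {"dx": 0,"dy": 0,"dz": 0,"rx": 0,"ry": 0,"rz": 0,"gripper": 0.35}
    - {"dx": 0,"dy": 0,"dz": 0,"rx": 0,"ry": 0,"rz": 0,"gripper": 0.35}

```text
t: 2.0
eef_pos: [564.5, 150.1, 150.1]
tcp_rot: [-1.571, -0.0, 1.252]
ft_force: [-0.6, 0.7, -0.1]
opening: 0.353
```

Run:
```python
from h import *
S=env.state();print(S['eef_pos'])
s=env.read_camera("scene")[:,:,::-1];t=env.read_camera("top")[:,:,::-1]
e=S['eef_pos'];j=np.array([np.cos(1.25),np.sin(1.25),0]);w=S['opening']*47.5
for k in(-1,1):
  print(proj("scene",e+[0,0,-11]+k*j*w), proj("scene",e+[0,0,-11]+k*j*(w+12)))
print(proj("scene",e+[0,0,-11]),proj("top",e))
cv2.imwrite("pics/s3.png",cv2.resize(s[190:290,320:420],None,fx=6,fy=6,interpolation=2))
cv2.imwrite("pics/t3.png",cv2.resize(t[180:300,190:310],None,fx=5,fy=5,interpolation=2))
```

```text
[564.5038758  150.11225032 150.11101839]
[372.32724366 233.0744782 ] [368.16476347 229.86906092]
[384.33919182 242.32456578] [388.77148166 245.73775643]
[378.26375934 237.64603389] [253.63737036 239.35498668]
```

View pics/s3.png

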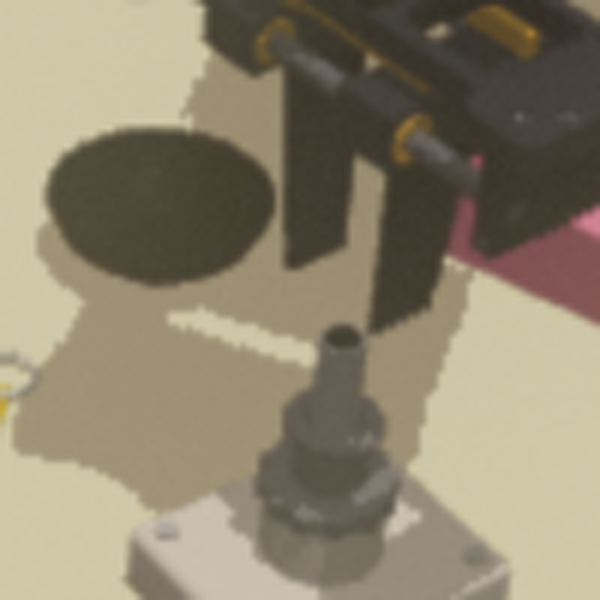

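View pics/t3.png

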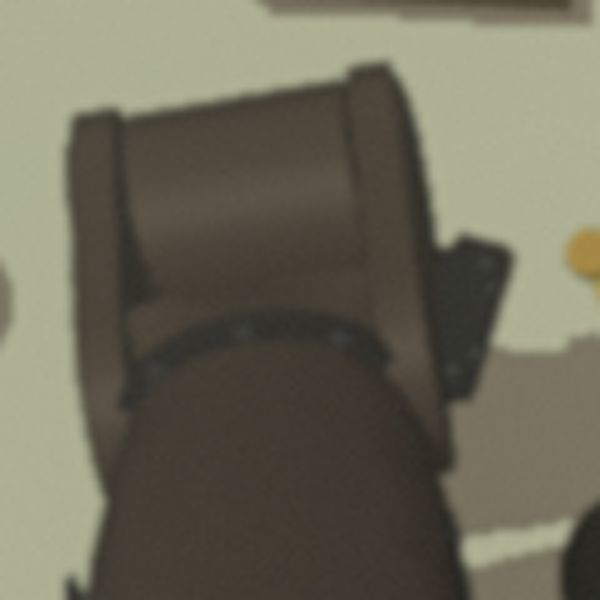

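>>> jog_arm:
  series:
    - {"dx": 0.0002,"dy": -0.0015,"dz": -0.015,"rx": 0,"ry": 0,"rz": 0,"gripper": 0.33}
    - {"dx": 0,"dy": 0,"dz": -0.01,"rx": 0,"ry": 0,"rz": 0,"gripper": 0.33}
    - {"dx": 0,"dy": 0,"dz": -0.01,"rx": 0,"ry": 0,"rz": 0,"gripper": 0.33}
    - {"dx": 0,"dy": 0,"dz": -0.008,"rx": 0,"ry": 0,"rz": 0,"gripper": 0.3}
    - {"dx": 0,"dy": 0,"dz": 0,"rx": 0,"ry": 0,"rz": 0,"gripper": 0.3}
    - {"dx": 0,"dy": 0,"dz": 0,"rx": 0,"ry": 0,"rz": 0,"gripper": 0.3}

```text
t: 2.7
eef_pos: [565.2, 147.7, 106.3]
tcp_rot: [-1.571, -0.0, 1.251]
ft_force: [-0.2, -0.3, -0.2]
opening: 0.3
```

>>> jog_arm:
  series:
    - {"dx": 0,"dy": 0,"dz": 0,"rx": 0,"ry": 0,"rz": 0,"gripper": 0.24}
    - {"dx": 0,"dy": 0,"dz": 0,"rx": 0,"ry": 0,"rz": 0,"gripper": 0.24}

```text
t: 2.9
eef_pos: [565.3, 147.7, 106.7]
tcp_rot: [-1.571, -0.0, 1.251]
ft_force: [-0.5, 0.8, -1.0]
opening: 0.245
```

Run:
```python
from h import *
S=env.state();print(S['eef_pos'],S['ft_force'])
s=env.read_camera("scene")[:,:,::-1]
cv2.imwrite("pics/s4.png",cv2.resize(s[190:290,320:420],None,fx=6,fy=6,interpolation=2))
```

```text
[565.2563747  147.6990458  106.68144622] [-0.49387525  0.76133256 -0.95055166]
```

View pics/s4.png

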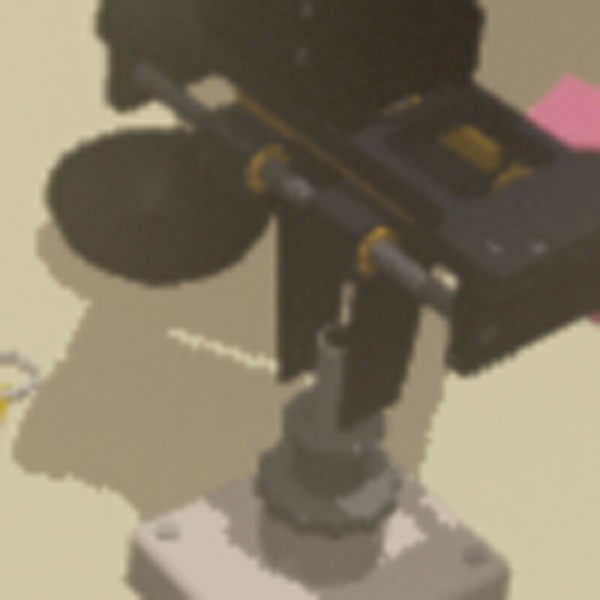

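>>> jog_arm:
  series:
    - {"dx": 0,"dy": 0,"dz": 0,"rx": 0,"ry": 0,"rz": 0,"gripper": 0.2}
    - {"dx": 0,"dy": 0,"dz": 0,"rx": 0,"ry": 0,"rz": 0,"gripper": 0.2}

```text
t: 3.15
eef_pos: [565.1, 147.7, 106.4]
tcp_rot: [-1.571, -0.0, 1.251]
ft_force: [0.2, -0.5, 0.3]
opening: 0.202
```

>>> jog_arm:
  series:
    - {"dx": 0,"dy": 0,"dz": 0,"rx": 0,"ry": 0,"rz": 0,"gripper": 0.185}
    - {"dx": 0,"dy": 0,"dz": 0,"rx": 0,"ry": 0,"rz": 0,"gripper": 0.185}

```text
t: 3.35
eef_pos: [565.1, 147.6, 106.3]
tcp_rot: [-1.571, -0.0, 1.251]
ft_force: [-0.1, 1.0, 0.5]
opening: 0.184
```

>>> jog_arm:
  series:
    - {"dx": 0,"dy": 0,"dz": 0,"rx": 0,"ry": 0,"rz": 0,"gripper": 0.176}
    - {"dx": 0,"dy": 0,"dz": 0,"rx": 0,"ry": 0,"rz": 0,"gripper": 0.176}
    - {"dx": 0,"dy": 0,"dz": 0,"rx": 0,"ry": 0,"rz": 0,"gripper": 0.176}

```text
t: 3.65
eef_pos: [565.1, 147.7, 106.3]
tcp_rot: [-1.571, -0.0, 1.251]
ft_force: [0.7, 0.3, 0.5]
opening: 0.176
```

Run:
```python
from h import *
for i in range(1):
  S=env.state();print(S['eef_pos'],S['ft_force'],S['moment'],S['opening'])
```

```text
[565.07676316 147.66435247 106.27802677] [0.67540961 0.26192265 0.47002074] [-0.01239915  0.00290963 -0.0290392 ] 0.1761740253569217
```

>>> jog_arm:
  series:
    - {"dx": 0,"dy": 0,"dz": 0,"rx": 0,"ry": 0,"rz": 0,"gripper": 0.17}
    - {"dx": 0,"dy": 0,"dz": 0,"rx": 0,"ry": 0,"rz": 0,"gripper": 0.17}
    - {"dx": 0,"dy": 0,"dz": 0,"rx": 0,"ry": 0,"rz": 0,"gripper": 0.17}

```text
t: 3.95
eef_pos: [565.1, 147.7, 106.3]
tcp_rot: [-1.571, -0.0, 1.251]
ft_force: [-0.2, -0.2, -0.0]
opening: 0.17
```

>>> jog_arm:
  series:
    - {"dx": 0,"dy": 0,"dz": 0,"rx": 0,"ry": 0,"rz": 0,"gripper": 0.21}
    - {"dx": 0,"dy": 0,"dz": -0.002,"rx": 0,"ry": 0,"rz": 0,"gripper": 0.21}
    - {"dx": 0,"dy": 0,"dz": -0.002,"rx": 0,"ry": 0,"rz": 0,"gripper": 0.21}
    - {"dx": 0,"dy": 0,"dz": -0.002,"rx": 0,"ry": 0,"rz": 0,"gripper": 0.21}
    - {"dx": 0,"dy": 0,"dz": 0,"rx": 0,"ry": 0,"rz": 0,"gripper": 0.21}

```text
t: 4.45
eef_pos: [564.9, 147.6, 99.9]
tcp_rot: [-1.57, 0.0, 1.251]
ft_force: [-0.6, -0.2, 0.4]
opening: 0.211
```

>>> jog_arm:
  series:
    - {"dx": 0,"dy": 0,"dz": -0.001,"rx": 0,"ry": 0,"rz": 0,"gripper": 0.21}
    - {"dx": 0,"dy": 0,"dz": -0.001,"rx": 0,"ry": 0,"rz": 0,"gripper": 0.21}
    - {"dx": 0,"dy": 0,"dz": 0,"rx": 0,"ry": 0,"rz": 0,"gripper": 0.21}

```text
t: 4.75
eef_pos: [565.0, 147.7, 98.2]
tcp_rot: [-1.571, -0.0, 1.251]
ft_force: [-0.6, 0.0, 0.3]
opening: 0.214
```

>>> jog_arm:
  series:
    - {"dx": 0,"dy": 0,"dz": -0.001,"rx": 0,"ry": 0,"rz": 0,"gripper": 0.21}
    - {"dx": 0,"dy": 0,"dz": -0.001,"rx": 0,"ry": 0,"rz": 0,"gripper": 0.21}
    - {"dx": 0,"dy": 0,"dz": 0,"rx": 0,"ry": 0,"rz": 0,"gripper": 0.21}

```text
t: 5.05
eef_pos: [565.1, 147.7, 96.4]
tcp_rot: [-1.571, -0.0, 1.251]
ft_force: [-0.7, -0.0, 1.2]
opening: 0.207
```

>>> jog_arm:
  series:
    - {"dx": 0,"dy": 0,"dz": -0.001,"rx": 0,"ry": 0,"rz": 0,"gripper": 0.21}
    - {"dx": 0,"dy": 0,"dz": -0.001,"rx": 0,"ry": 0,"rz": 0,"gripper": 0.21}
    - {"dx": 0,"dy": 0,"dz": 0,"rx": 0,"ry": 0,"rz": 0,"gripper": 0.21}

```text
t: 5.35
eef_pos: [565.1, 147.7, 94.5]
tcp_rot: [-1.571, -0.0, 1.251]
ft_force: [-1.5, -0.9, 6.1]
opening: 0.212
```

>>> jog_arm:
  series:
    - {"dx": 0,"dy": 0,"dz": -0.001,"rx": 0,"ry": 0,"rz": 0,"gripper": 0.21}
    - {"dx": 0,"dy": 0,"dz": -0.001,"rx": 0,"ry": 0,"rz": 0,"gripper": 0.21}
    - {"dx": 0,"dy": 0,"dz": 0,"rx": 0,"ry": 0,"rz": 0,"gripper": 0.21}

```text
t: 5.65
eef_pos: [565.2, 147.7, 92.7]
tcp_rot: [-1.571, -0.0, 1.251]
ft_force: [-2.8, -0.5, 7.9]
opening: 0.207
```

>>> jog_arm:
  series:
    - {"dx": 0,"dy": 0,"dz": -0.001,"rx": 0,"ry": 0,"rz": 0,"gripper": 0.21}
    - {"dx": 0,"dy": 0,"dz": -0.001,"rx": 0,"ry": 0,"rz": 0,"gripper": 0.21}
    - {"dx": 0,"dy": 0,"dz": 0,"rx": 0,"ry": 0,"rz": 0,"gripper": 0.21}

```text
t: 5.95
eef_pos: [565.2, 147.7, 90.8]
tcp_rot: [-1.571, -0.0, 1.251]
ft_force: [-2.9, -1.2, 8.9]
opening: 0.207
```

>>> jog_arm:
  series:
    - {"dx": 0,"dy": 0,"dz": -0.0005,"rx": 0,"ry": 0,"rz": 0,"gripper": 0.21}
    - {"dx": 0,"dy": 0,"dz": 0,"rx": 0,"ry": 0,"rz": 0,"gripper": 0.21}

```text
t: 6.15
eef_pos: [565.2, 147.7, 90.4]
tcp_rot: [-1.571, -0.0, 1.251]
ft_force: [-2.9, -0.4, 9.4]
opening: 0.211
```

>>> jog_arm:
  series:
    - {"dx": 0,"dy": 0,"dz": -0.0005,"rx": 0,"ry": 0,"rz": 0,"gripper": 0.21}
    - {"dx": 0,"dy": 0,"dz": 0,"rx": 0,"ry": 0,"rz": 0,"gripper": 0.21}

```text
t: 6.35
eef_pos: [565.2, 147.7, 90.3]
tcp_rot: [-1.572, -0.0, 1.251]
ft_force: [-3.6, -0.0, 14.4]
opening: 0.21
```

>>> jog_arm:
  series:
    - {"dx": 0,"dy": 0,"dz": -0.0004,"rx": 0,"ry": 0,"rz": 0,"gripper": 0.21}
    - {"dx": 0,"dy": 0,"dz": 0,"rx": 0,"ry": 0,"rz": 0,"gripper": 0.21}

```text
t: 6.55
eef_pos: [565.2, 147.7, 90.3]
tcp_rot: [-1.572, -0.001, 1.251]
ft_force: [-4.1, -0.0, 16.9]
opening: 0.208
```

>>> jog_arm:
  series:
    - {"dx": 0,"dy": 0,"dz": 0,"rx": 0,"ry": 0,"rz": 0,"gripper": 0.172}
    - {"dx": 0,"dy": 0,"dz": 0,"rx": 0,"ry": 0,"rz": 0,"gripper": 0.172}

```text
t: 6.75
eef_pos: [565.6, 147.7, 90.3]
tcp_rot: [-1.573, -0.001, 1.251]
ft_force: [-2.8, -0.3, 16.0]
opening: 0.173
```

>>> jog_arm:
  series:
    - {"dx": 0,"dy": 0,"dz": 0,"rx": 0,"ry": 0,"rz": 0,"gripper": 0.15}
    - {"dx": 0,"dy": 0,"dz": 0,"rx": 0,"ry": 0,"rz": 0,"gripper": 0.0}
    - {"dx": 0,"dy": 0,"dz": 0,"rx": 0,"ry": 0,"rz": 0,"gripper": 0.0}

```text
t: 7.05
eef_pos: [565.7, 147.7, 90.3]
tcp_rot: [-1.573, -0.001, 1.251]
ft_force: [-2.4, -1.2, 15.7]
opening: 0.163
```

>>> jog_arm:
  series:
    - {"dx": 0,"dy": 0,"dz": 0.001,"rx": 0,"ry": 0,"rz": 0,"gripper": 0.0}
    - {"dx": 0,"dy": 0,"dz": 0.0007,"rx": 0,"ry": 0,"rz": 0,"gripper": 0.0}
    - {"dx": 0,"dy": 0,"dz": 0.0005,"rx": 0,"ry": 0,"rz": 0,"gripper": 0.0}

```text
t: 7.35
eef_pos: [565.6, 147.7, 91.8]
tcp_rot: [-1.572, -0.001, 1.251]
ft_force: [-0.3, -0.4, 7.4]
opening: 0.162
```

>>> jog_arm:
  series:
    - {"dx": 0,"dy": 0,"dz": 0.001,"rx": 0,"ry": 0,"rz": 0,"gripper": 0.0}
    - {"dx": 0,"dy": 0,"dz": 0,"rx": 0,"ry": 0,"rz": 0,"gripper": 0.0}

```text
t: 7.55
eef_pos: [565.6, 147.7, 92.7]
tcp_rot: [-1.572, -0.001, 1.251]
ft_force: [0.9, -0.7, 7.1]
opening: 0.158
```

>>> jog_arm:
  series:
    - {"dx": 0,"dy": 0,"dz": 0.001,"rx": 0,"ry": 0,"rz": 0,"gripper": 0.0}
    - {"dx": 0,"dy": 0,"dz": 0.001,"rx": 0,"ry": 0,"rz": 0,"gripper": 0.0}
    - {"dx": 0,"dy": 0,"dz": 0.001,"rx": 0,"ry": 0,"rz": 0,"gripper": 0.0}

```text
t: 7.85
eef_pos: [565.3, 147.8, 94.7]
tcp_rot: [-1.571, -0.0, 1.251]
ft_force: [4.1, 1.1, -5.4]
opening: 0.165
```

>>> jog_arm:
  series:
    - {"dx": 0,"dy": 0,"dz": 0.002,"rx": 0,"ry": 0,"rz": 0,"gripper": 0.0}
    - {"dx": 0,"dy": 0,"dz": 0.002,"rx": 0,"ry": 0,"rz": 0,"gripper": 0.0}
    - {"dx": 0,"dy": 0,"dz": 0.002,"rx": 0,"ry": 0,"rz": 0,"gripper": 0.0}

```text
t: 8.15
eef_pos: [565.2, 147.8, 101.1]
tcp_rot: [-1.571, -0.0, 1.251]
ft_force: [3.3, 2.7, -6.0]
opening: 0.165
```

>>> jog_arm:
  series:
    - {"dx": 0,"dy": 0,"dz": 0.004,"rx": 0,"ry": 0,"rz": 0,"gripper": 0.0}
    - {"dx": 0,"dy": 0,"dz": 0.004,"rx": 0,"ry": 0,"rz": 0,"gripper": 0.0}
    - {"dx": 0,"dy": 0,"dz": 0.004,"rx": 0,"ry": 0,"rz": 0,"gripper": 0.0}

```text
t: 8.45
eef_pos: [565.0, 147.6, 113.7]
tcp_rot: [-1.571, 0.0, 1.251]
ft_force: [1.0, -0.6, -0.7]
opening: 0.158
```

Run:
```python
from h import *
s=env.read_camera("scene")[:,:,::-1]
cv2.imwrite("pics/s5.png",cv2.resize(s[190:290,320:420],None,fx=6,fy=6,interpolation=2))
```

```text
(no output)
```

View pics/s5.png

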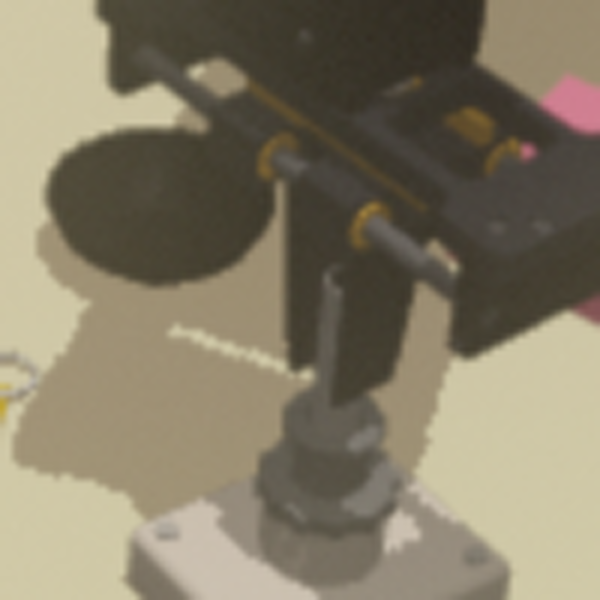

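>>> jog_arm:
  series:
    - {"dx": 0,"dy": 0,"dz": 0.006,"rx": 0,"ry": 0,"rz": 0,"gripper": 0.0}
    - {"dx": 0,"dy": 0,"dz": 0.006,"rx": 0,"ry": 0,"rz": 0,"gripper": 0.0}
    - {"dx": 0,"dy": 0,"dz": 0.007,"rx": 0,"ry": 0,"rz": 0,"gripper": 0.0}
    - {"dx": 0,"dy": 0,"dz": 0.008,"rx": 0,"ry": 0,"rz": 0,"gripper": 0.0}
    - {"dx": 0,"dy": 0,"dz": 0.009,"rx": 0,"ry": 0,"rz": 0,"gripper": 0.0}
    - {"dx": 0,"dy": 0,"dz": 0.01,"rx": 0,"ry": 0,"rz": 0,"gripper": 0.0}
    - {"dx": 0,"dy": 0,"dz": 0.01,"rx": 0,"ry": 0,"rz": 0,"gripper": 0.0}
    - {"dx": 0,"dy": 0,"dz": 0.008,"rx": 0,"ry": 0,"rz": 0,"gripper": 0.0}
    - {"dx": 0,"dy": 0,"dz": 0,"rx": 0,"ry": 0,"rz": 0,"gripper": 0.0}

```text
t: 9.4
eef_pos: [565.5, 147.7, 178.4]
tcp_rot: [-1.573, -0.001, 1.251]
ft_force: [-0.0, 0.3, -1.1]
opening: 0.159
```

Run:
```python
from h import *
s=env.read_camera("scene")[:,:,::-1]
cv2.imwrite("pics/s6.png",cv2.resize(s[180:280,320:420],None,fx=6,fy=6,interpolation=2))
e=env.state()['eef_pos'];print(e)
```

```text
[565.19955324 147.70485603 177.62864341]
```

View pics/s6.png

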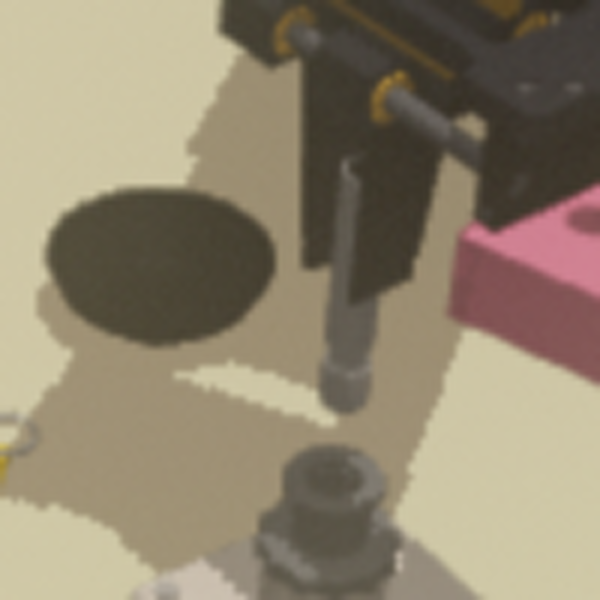

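Run:
```python
from h import *
f=lambda x,y:(x/6+320-.4,y/6+180-.4)
z=28+177.6-90.3
print(onz("scene",f(345,398),z),onz("scene",f(335,477),84.6),onz("scene",f(352,160),z+90), onz("scene",f(353,325),z+90-58))
# hole more precise, both cams
for n,(x0,y0,x1,y1) in dict(scene=(247,210,268,229),top=(374,236,393,254)).items():
    g=cv2.cvtColor(cv2.imread(f"pics/{n}0.png"),cv2.COLOR_BGR2GRAY)[y0:y1,x0:x1].astype(float)
    bg=np.median(np.r_[g[0],g[-1]]);w=np.clip(bg-g-20,0,None);w=(w>0)*1.
    yy,xx=np.mgrid[y0:y1,x0:x1];c=((w*xx).sum()/w.sum(),(w*yy).sum()/w.sum());print(n,c,w.sum(),onz(n,c,40))
for X in([556.5,-162.5,40],): print(proj("scene",X),proj("top",X))
```

```text
[560.68367394 147.73842358 115.3       ] [563.53114643 148.70447488  84.6       ] [561.45478177 141.74109567 205.3       ] [563.61283434 149.14011617 147.3       ]
scene (np.float64(257.74418604651163), np.float64(219.65116279069767)) 43.0 [ 558.67602559 -158.96056289   40.        ]
top (np.float64(383.1081081081081), np.float64(242.27027027027026)) 37.0 [ 562.77633012 -163.878701     40.        ]
[257.19728272 218.63937955] [382.66076517 244.76958006]
```

>>> jog_arm:
  series:
    - {"dx": 0,"dy": -0.02,"dz": 0,"rx": 0,"ry": 0,"rz": 0,"gripper": 0.0}
    - {"dx": -0.001,"dy": -0.035,"dz": 0,"rx": 0,"ry": 0,"rz": 0,"gripper": 0.0}
    - {"dx": -0.001,"dy": -0.04,"dz": 0,"rx": 0,"ry": 0,"rz": 0,"gripper": 0.0}
    - {"dx": -0.001,"dy": -0.04,"dz": 0,"rx": 0,"ry": 0,"rz": 0,"gripper": 0.0}
    - {"dx": -0.001,"dy": -0.04,"dz": 0,"rx": 0,"ry": 0,"rz": 0,"gripper": 0.0}
    - {"dx": -0.001,"dy": -0.04,"dz": 0,"rx": 0,"ry": 0,"rz": 0,"gripper": 0.0}
    - {"dx": -0.001,"dy": -0.04,"dz": 0,"rx": 0,"ry": 0,"rz": 0,"gripper": 0.0}
    - {"dx": -0.001,"dy": -0.03,"dz": 0,"rx": 0,"ry": 0,"rz": 0,"gripper": 0.0}
    - {"dx": -0.001,"dy": -0.02,"dz": -0.005,"rx": 0,"ry": 0,"rz": 0,"gripper": 0.0}
    - {"dx": 0,"dy": -0.0056,"dz": -0.02,"rx": 0,"ry": 0,"rz": 0,"gripper": 0.0}
    - {"dx": 0,"dy": 0,"dz": -0.02,"rx": 0,"ry": 0,"rz": 0,"gripper": 0.0}
    - {"dx": 0,"dy": 0,"dz": 0,"rx": 0,"ry": 0,"rz": 0,"gripper": 0.0}

```text
t: 10.65
eef_pos: [555.8, -162.7, 129.5]
tcp_rot: [-1.566, -0.0, 1.25]
ft_force: [0.1, -0.0, -0.7]
opening: 0.163
```

>>> jog_arm:
  series:
    - {"dx": 0,"dy": 0,"dz": 0,"rx": 0,"ry": 0,"rz": 0,"gripper": 0.0}
    - {"dx": 0,"dy": 0,"dz": 0,"rx": 0,"ry": 0,"rz": 0,"gripper": 0.0}

```text
t: 10.85
eef_pos: [557.5, -162.8, 132.9]
tcp_rot: [-1.572, -0.0, 1.251]
ft_force: [0.2, -0.4, -0.3]
opening: 0.165
```

Run:
```python
from h import *
s=env.read_camera("scene")[:,:,::-1];t=env.read_camera("top")[:,:,::-1]
cv2.imwrite("pics/s7.png",cv2.resize(s[150:250,210:310],None,fx=6,fy=6,interpolation=2))
cv2.imwrite("pics/t7.png",cv2.resize(t[185:305,320:440],None,fx=5,fy=5,interpolation=2))
e=env.state()['eef_pos'];print(e)
f=lambda p:(p[0]*6-210*6+2.5,p[1]*6-150*6+2.5)
for X in([557,-162.5,40],[e[0],e[1],e[2]-62.3]): print(f(proj("scene",X)))
```

```text
[ 557.46885219 -162.81750717  132.99914964]
(np.float64(284.81493981245035), np.float64(414.9679436280544))
(np.float64(278.15862132623624), np.float64(349.3892989851968))
```

View pics/s7.png

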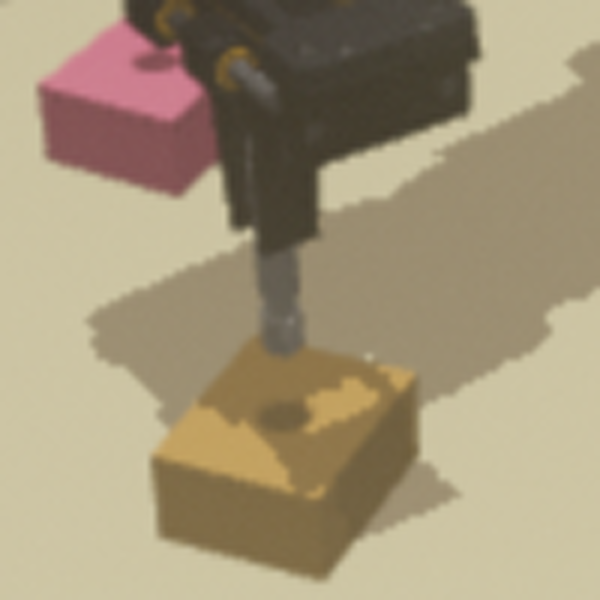

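View pics/t7.png

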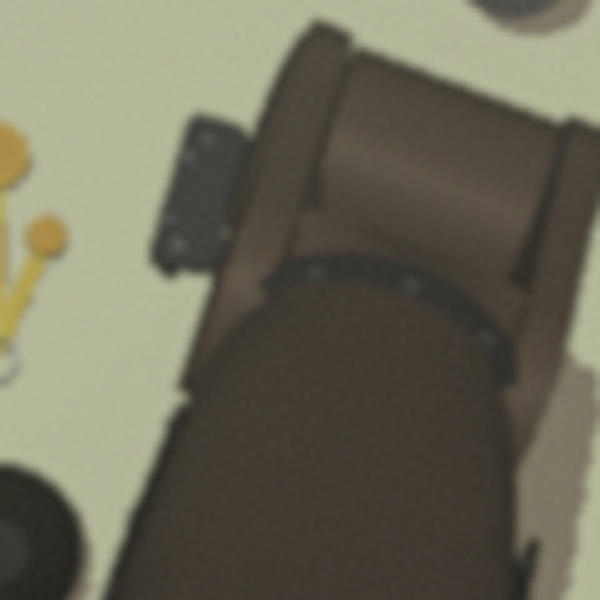

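>>> jog_arm:
  series:
    - {"dx": 0.0015,"dy": 0,"dz": -0.012,"rx": 0,"ry": 0,"rz": 0,"gripper": 0.0}
    - {"dx": 0,"dy": 0,"dz": -0.012,"rx": 0,"ry": 0,"rz": 0,"gripper": 0.0}
    - {"dx": 0,"dy": 0,"dz": 0,"rx": 0,"ry": 0,"rz": 0,"gripper": 0.0}
    - {"dx": 0,"dy": 0,"dz": 0,"rx": 0,"ry": 0,"rz": 0,"gripper": 0.0}

```text
t: 11.35
eef_pos: [558.4, -162.8, 107.4]
tcp_rot: [-1.57, -0.0, 1.251]
ft_force: [0.0, 0.4, -0.4]
opening: 0.166
```

Run:
```python
from h import *
s=env.read_camera("scene")[:,:,::-1]
cv2.imwrite("pics/s8.png",cv2.resize(s[180:240,230:290],None,fx=10,fy=10,interpolation=2))
e=env.state()['eef_pos'];print(e)
f=lambda p:(p[0]*10-2300+4.5,p[1]*10-1800+4.5)
for X in([557,-162.5,40],[e[0],e[1],e[2]-62.3]): print(f(proj("scene",X)))
```

```text
[ 558.56392227 -162.9245094   107.8611246 ]
(np.float64(275.024899687417), np.float64(391.94657271342385))
(np.float64(267.51789197004473), np.float64(374.9595784839403))
```

View pics/s8.png

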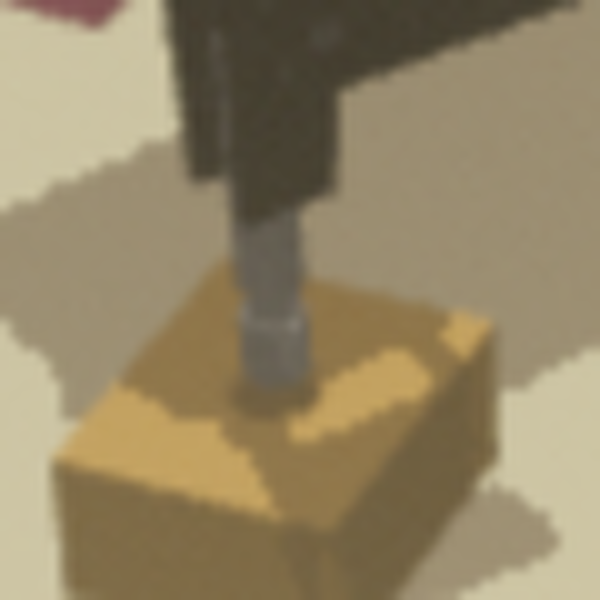

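>>> jog_arm:
  series:
    - {"dx": 0,"dy": 0,"dz": -0.002,"rx": 0,"ry": 0,"rz": 0,"gripper": 0.0}
    - {"dx": 0,"dy": 0,"dz": -0.002,"rx": 0,"ry": 0,"rz": 0,"gripper": 0.0}
    - {"dx": 0,"dy": 0,"dz": -0.001,"rx": 0,"ry": 0,"rz": 0,"gripper": 0.0}
    - {"dx": 0,"dy": 0,"dz": 0,"rx": 0,"ry": 0,"rz": 0,"gripper": 0.0}

```text
t: 11.8
eef_pos: [558.5, -162.9, 103.0]
tcp_rot: [-1.571, -0.0, 1.251]
ft_force: [0.4, -0.0, -0.1]
opening: 0.164
```

>>> jog_arm:
  series:
    - {"dx": 0,"dy": 0,"dz": -0.001,"rx": 0,"ry": 0,"rz": 0,"gripper": 0.0}
    - {"dx": 0,"dy": 0,"dz": -0.0005,"rx": 0,"ry": 0,"rz": 0,"gripper": 0.0}
    - {"dx": 0,"dy": 0,"dz": 0,"rx": 0,"ry": 0,"rz": 0,"gripper": 0.0}

```text
t: 12.1
eef_pos: [558.6, -162.9, 101.5]
tcp_rot: [-1.571, -0.0, 1.251]
ft_force: [-1.1, -0.1, -1.0]
opening: 0.163
```

>>> jog_arm:
  series:
    - {"dx": 0,"dy": 0,"dz": -0.001,"rx": 0,"ry": 0,"rz": 0,"gripper": 0.0}
    - {"dx": 0,"dy": 0,"dz": -0.0005,"rx": 0,"ry": 0,"rz": 0,"gripper": 0.0}
    - {"dx": 0,"dy": 0,"dz": 0,"rx": 0,"ry": 0,"rz": 0,"gripper": 0.0}

```text
t: 12.4
eef_pos: [558.6, -162.9, 100.0]
tcp_rot: [-1.571, -0.0, 1.251]
ft_force: [0.2, -0.0, -0.5]
opening: 0.164
```

>>> jog_arm:
  series:
    - {"dx": 0,"dy": 0,"dz": -0.001,"rx": 0,"ry": 0,"rz": 0,"gripper": 0.0}
    - {"dx": 0,"dy": 0,"dz": -0.0005,"rx": 0,"ry": 0,"rz": 0,"gripper": 0.0}
    - {"dx": 0,"dy": 0,"dz": 0,"rx": 0,"ry": 0,"rz": 0,"gripper": 0.0}

```text
t: 12.7
eef_pos: [558.5, -162.9, 98.5]
tcp_rot: [-1.571, -0.0, 1.251]
ft_force: [-0.3, -0.7, -0.6]
opening: 0.165
```

>>> jog_arm:
  series:
    - {"dx": 0,"dy": 0,"dz": -0.002,"rx": 0,"ry": 0,"rz": 0,"gripper": 0.0}
    - {"dx": 0,"dy": 0,"dz": -0.002,"rx": 0,"ry": 0,"rz": 0,"gripper": 0.0}
    - {"dx": 0,"dy": 0,"dz": -0.002,"rx": 0,"ry": 0,"rz": 0,"gripper": 0.0}

```text
t: 13.0
eef_pos: [558.5, -162.9, 92.4]
tcp_rot: [-1.571, -0.0, 1.251]
ft_force: [0.3, -0.6, -1.3]
opening: 0.163
```

>>> jog_arm:
  series:
    - {"dx": 0,"dy": 0,"dz": -0.002,"rx": 0,"ry": 0,"rz": 0,"gripper": 0.0}
    - {"dx": 0,"dy": 0,"dz": -0.002,"rx": 0,"ry": 0,"rz": 0,"gripper": 0.0}
    - {"dx": 0,"dy": 0,"dz": -0.002,"rx": 0,"ry": 0,"rz": 0,"gripper": 0.0}

```text
t: 13.3
eef_pos: [558.6, -162.9, 86.4]
tcp_rot: [-1.571, -0.0, 1.251]
ft_force: [-0.5, 0.0, -0.8]
opening: 0.163
```

>>> jog_arm:
  series:
    - {"dx": 0,"dy": 0,"dz": -0.002,"rx": 0,"ry": 0,"rz": 0,"gripper": 0.0}
    - {"dx": 0,"dy": 0,"dz": -0.002,"rx": 0,"ry": 0,"rz": 0,"gripper": 0.0}
    - {"dx": 0,"dy": 0,"dz": -0.002,"rx": 0,"ry": 0,"rz": 0,"gripper": 0.0}

```text
t: 13.6
eef_pos: [558.6, -162.9, 80.4]
tcp_rot: [-1.571, -0.0, 1.251]
ft_force: [0.2, 0.3, -1.4]
opening: 0.162
```

>>> jog_arm:
  series:
    - {"dx": 0,"dy": 0,"dz": -0.002,"rx": 0,"ry": 0,"rz": 0,"gripper": 0.0}
    - {"dx": 0,"dy": 0,"dz": -0.001,"rx": 0,"ry": 0,"rz": 0,"gripper": 0.0}
    - {"dx": 0,"dy": 0,"dz": -0.001,"rx": 0,"ry": 0,"rz": 0,"gripper": 0.0}

```text
t: 13.9
eef_pos: [558.6, -162.9, 76.5]
tcp_rot: [-1.571, -0.0, 1.251]
ft_force: [0.7, -0.4, 0.1]
opening: 0.164
```

>>> jog_arm:
  series:
    - {"dx": 0,"dy": 0,"dz": -0.0005,"rx": 0,"ry": 0,"rz": 0,"gripper": 0.0}
    - {"dx": 0,"dy": 0,"dz": -0.0005,"rx": 0,"ry": 0,"rz": 0,"gripper": 0.0}

```text
t: 14.1
eef_pos: [558.6, -163.0, 75.6]
tcp_rot: [-1.571, -0.0, 1.251]
ft_force: [0.1, -0.2, -0.6]
opening: 0.162
```

>>> jog_arm:
  series:
    - {"dx": 0,"dy": 0,"dz": -0.0005,"rx": 0,"ry": 0,"rz": 0,"gripper": 0.0}
    - {"dx": 0,"dy": 0,"dz": -0.0005,"rx": 0,"ry": 0,"rz": 0,"gripper": 0.0}

```text
t: 14.3
eef_pos: [558.6, -162.9, 74.6]
tcp_rot: [-1.571, -0.0, 1.251]
ft_force: [-0.6, -0.1, -0.5]
opening: 0.161
```

>>> jog_arm:
  series:
    - {"dx": 0,"dy": 0,"dz": -0.0005,"rx": 0,"ry": 0,"rz": 0,"gripper": 0.0}
    - {"dx": 0,"dy": 0,"dz": 0,"rx": 0,"ry": 0,"rz": 0,"gripper": 0.0}

```text
t: 14.5
eef_pos: [558.6, -162.9, 74.3]
tcp_rot: [-1.571, -0.0, 1.251]
ft_force: [0.4, 0.1, 2.6]
opening: 0.163
```

>>> jog_arm:
  series:
    - {"dx": 0,"dy": 0,"dz": -0.0004,"rx": 0,"ry": 0,"rz": 0,"gripper": 0.0}
    - {"dx": 0,"dy": 0,"dz": 0,"rx": 0,"ry": 0,"rz": 0,"gripper": 0.0}

```text
t: 14.7
eef_pos: [558.7, -163.0, 74.3]
tcp_rot: [-1.571, -0.0, 1.251]
ft_force: [-0.8, 1.7, 6.9]
opening: 0.16
```

>>> jog_arm:
  series:
    - {"dx": 0,"dy": 0,"dz": -0.0004,"rx": 0,"ry": 0,"rz": 0,"gripper": 0.0}
    - {"dx": 0,"dy": 0,"dz": 0,"rx": 0,"ry": 0,"rz": 0,"gripper": 0.0}

```text
t: 14.9
eef_pos: [558.8, -163.0, 74.2]
tcp_rot: [-1.572, -0.0, 1.251]
ft_force: [-1.9, 1.4, 11.2]
opening: 0.167
```

>>> jog_arm:
  series:
    - {"dx": 0,"dy": 0,"dz": 0.0008,"rx": 0,"ry": 0,"rz": 0,"gripper": 0.0}
    - {"dx": 0,"dy": 0,"dz": 0,"rx": 0,"ry": 0,"rz": 0,"gripper": 0.18}
    - {"dx": 0,"dy": 0,"dz": 0,"rx": 0,"ry": 0,"rz": 0,"gripper": 0.25}
    - {"dx": 0,"dy": 0,"dz": 0,"rx": 0,"ry": 0,"rz": 0,"gripper": 0.35}
    - {"dx": 0,"dy": 0,"dz": 0,"rx": 0,"ry": 0,"rz": 0,"gripper": 0.35}

```text
t: 15.4
eef_pos: [558.5, -162.9, 74.0]
tcp_rot: [-1.571, -0.0, 1.251]
ft_force: [-1.0, 0.6, 0.8]
opening: 0.336
```

>>> jog_arm:
  series:
    - {"dx": 0,"dy": 0,"dz": 0.005,"rx": 0,"ry": 0,"rz": 0,"gripper": 0.4}
    - {"dx": 0,"dy": 0,"dz": 0.015,"rx": 0,"ry": 0,"rz": 0,"gripper": 0.4}
    - {"dx": 0,"dy": 0,"dz": 0.02,"rx": 0,"ry": 0,"rz": 0,"gripper": 0.4}
    - {"dx": 0,"dy": 0,"dz": 0.03,"rx": 0,"ry": 0,"rz": 0,"gripper": 0.4}
    - {"dx": 0,"dy": 0,"dz": 0.03,"rx": 0,"ry": 0,"rz": 0,"gripper": 0.4}
    - {"dx": 0,"dy": 0,"dz": 0.03,"rx": 0,"ry": 0,"rz": 0,"gripper": 0.4}
    - {"dx": -0.03,"dy": 0,"dz": 0.02,"rx": 0,"ry": 0,"rz": 0,"gripper": 0.4}
    - {"dx": -0.03,"dy": 0,"dz": 0,"rx": 0,"ry": 0,"rz": 0,"gripper": 0.4}
    - {"dx": -0.03,"dy": 0,"dz": 0,"rx": 0,"ry": 0,"rz": 0,"gripper": 0.4}
    - {"dx": 0,"dy": 0,"dz": 0,"rx": 0,"ry": 0,"rz": 0,"gripper": 0.4}
    - {"dx": 0,"dy": 0,"dz": 0,"rx": 0,"ry": 0,"rz": 0,"gripper": 0.4}

```text
t: 16.5
eef_pos: [468.7, -163.1, 224.8]
tcp_rot: [-1.572, 0.0, 1.25]
ft_force: [0.3, 0.1, 0.2]
opening: 0.4
```

Run:
```python
from h import *
s=env.read_camera("scene")[:,:,::-1];t=env.read_camera("top")[:,:,::-1]
cv2.imwrite("pics/s9.png",s)
cv2.imwrite("pics/t9.png",t)
cv2.imwrite("pics/s9c.png",np.hstack([cv2.resize(s[180:260,220:300],None,fx=5,fy=5,interpolation=2),cv2.resize(s[235:315,330:410],None,fx=5,fy=5,interpolation=2)]))
S=env.state();print(S['eef_pos'],S['ft_force'],S['t'])
```

```text
[ 469.38655768 -163.1344814   224.30811808] [ 0.57828938 -0.18133     0.61989504] 16.6
```

View pics/s9c.png

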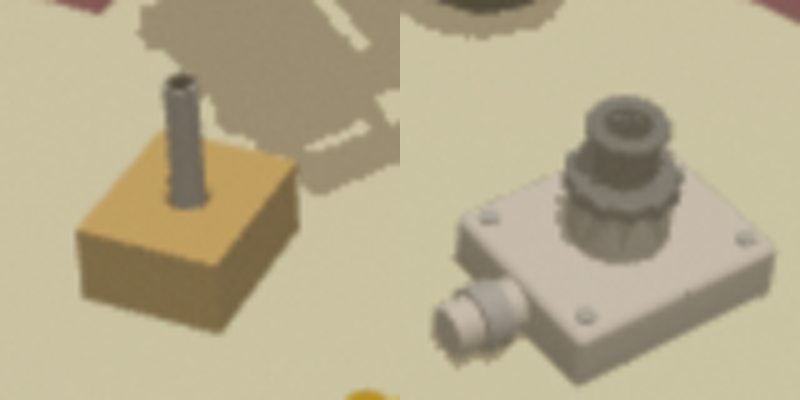

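View pics/s9.png

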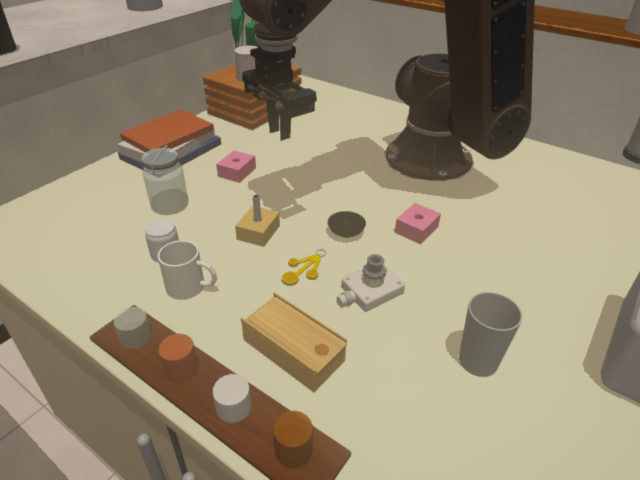

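The tube stands upright in the bamboo rest, with its top at (256,196). The ring is back up at (375,259), and the other things look unmoved. I'll check the height of the tube's top, then hand the job in.

```bash
python3 - <<'E'
from h import *
print(proj("scene",[557,-162.5,102]), (180/5+220-.4,80/5+180-.4))
a=cv2.imread("pics/s9.png")[:,:,::-1]
E
python3 -c "
from cell import env
print(env.job_done())"
```

```text
[255.27715242 196.18335371] (255.6, 195.6)
the job is handed in; nothing more can be done
None
```

The tube is out of the fitting and standing in the bamboo rest's hole, let go. I handed the job in at about 16.6 s of the 45 s allowed.

- **Freeing the tube:** I found the ring by touch, with its top about 85 mm above the fridge top. I pressed it to its stop, about 17 N at most, gripped the tube there and drew it up together with the ring. It never stopped hard; the rubbing reached about 6 N.
- **Placing it:** The tube went into the hole without any side force. It met the floor at the height I expected, within about 0.1 mm, with about 11 N before I released it.
- **Last checks:** The tube's top appears at pixel (255.6, 195.6), against (255.3, 196.2) expected for a tube seated on the hole's floor. By eye, the ring is back up, the other things look unmoved and the gripper is clear. I did not measure those three.
- **What disagreed:** Before insertion, the scene view put the tube's foot about 1.3 mm or more away from where the gripper position said it should be. I shifted 1.5 mm in x to correct for that. The two camera views of the hole also differed by up to about 3 mm.

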